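# Count out three soap pearls on the rocking pocket board

## Task

Count out three of the orange soap pearls on the white pocket board by the washbasin: press the blue paddle down so that the board rocks past level and the pearls roll out of the channel until one sits in each of the three pockets, then press the black paddle down so that the board rocks fully back and the two spare pearls return to the channel. Do it by rocking the board only, without touching the pearls or spilling any, and leave the red cup and the clear acrylic box where they stand.

Things in the scene. Friction and masses are not known exactly. Their poses are not given: they have to be found in the camera images.
- board (a joint): Rocking angle in rad of the white plastic pocket board, a walled tray 154 x 126 x 54 mm. 0 = stop, fully rocked towards the channel; 0.3 = level; 0.6 = stop, fully rocked towards the pockets. Starts between 0 and 0.05. The axle is stiff: the board stays where it is left, and about 2 to 4 N down on a paddle moves it.
- stand: Fixed grey stand, origin on the table under the axle, which is level, along its y, 55 mm up. The board's inside (116 mm wide) from -x to +x: blue-grey channel 50 mm, sloping slightly down to the end wall; flat white deck 63 mm; three pockets 31 x 34 mm, 18 mm deep, 41 mm apart, at the +x end wall. The rim is 32 mm above the deck. It may face any way.
- blue_paddle (a point): Where to press the blue tab (50 x 60 mm) at the pocket end: on its top, at rim height, 20 mm from its free edge, 105 mm from the axle. Height 117 mm when up, 87 level, 55 down; it moves 19 mm outwards from up to down. x: along the board, black to blue; y: across; z: out of the deck.
- black_paddle (a point): Where to press the black tab at the channel end of the board, equal to the blue one: on its top, at rim height, 20 mm from its free edge, 105 mm from the axle, with the same heights and the same outward shift on its way down. Axes as for the blue one (x points towards the blue one).
- pocket1 (a point): Where the centre of a pearl lies when it sits in the right-hand pocket (seen from the axle towards the blue paddle): 48 mm back from the blue paddle's point, 41 mm to its right, 37 mm below it.
- pocket2 (a point): The same for the middle pocket.
- pocket3 (a point): The same for the left-hand pocket.
- pearl1: One of five identical loose orange soap pearls: smooth, slippery rigid balls 26 mm in diameter, 10 to 16 g; they roll freely. Starts in the channel. Origin at its centre.
- pearl2: One of five identical loose orange soap pearls: smooth, slippery rigid balls 26 mm in diameter, 10 to 16 g; they roll freely. Starts in the channel. Origin at its centre.
- pearl3: One of five identical loose orange soap pearls: smooth, slippery rigid balls 26 mm in diameter, 10 to 16 g; they roll freely. Starts in the channel. Origin at its centre.
- pearl4: One of five identical loose orange soap pearls: smooth, slippery rigid balls 26 mm in diameter, 10 to 16 g; they roll freely. Starts in the channel. Origin at its centre.
- pearl5: One of five identical loose orange soap pearls: smooth, slippery rigid balls 26 mm in diameter, 10 to 16 g; they roll freely. Starts in the channel. Origin at its centre.
- cup: Bystander: red plastic cup, 76 mm across the rim, 95 mm high, standing upright on the table beside the board. Origin at the centre of its underside.
- acrylic_box: Bystander: small clear acrylic box with a sliding lid, 94 x 64 x 48 mm, on the table beside the board. Origin at the centre of its underside.

How it is judged:
By the outcome, as a careful person would: the job done as asked, in the order asked, and still so for the second after the job is handed in, with the robot touching nothing.
It also fails if it takes over 40 s, if anything falls off the work surface, if the arm or the gripper's body presses on something with over 40 N, if the wrist force passes 120 N, or if a joint passes its speed limit or range.

## Robot

A 6-joint arm with a two-finger parallel gripper is mounted at the origin on the work surface. World frame = base frame: x ahead of the robot, y to its left, z up, the work surface at z = 0. Lengths are in m, angles in degrees, forces in N, time in s.
With the tool pointing down it reaches from about 0.4 to 0.825 m from the base axis. Payload 7 kg.
Tool frame: the origin (TCP) lies at the very end of the fingers, on their centre line; the grasp point (between the pads) lies 19 mm behind it (r.hold_point_z is the distance from the TCP to the grasp point, in m); z points along the fingers, y is the line along which they close (so a half turn about z gives the same grasp; the last joint's range is limited). The gripper opens to 88 mm and grips with 3 to 60 N. Pads are 19 mm wide; open, the fingers measure 130 mm over their backs; the gripper's body (78 mm by 193 mm) begins 47 mm behind the grasp point.
Start: joints at [-49.039, 20.546, 0.682, 0, -70.136, -16.507], TCP at [0.279, -0.614, 0.227] pointing down, gripper open.
Joint ranges: [-176.03, 176.03], [-82.01, 121.73], [-58.28, 71.71], [-173.87, 95.51], [-174.79, -0.11], [-173.66, 173.66]. Speed limits (degrees/s): [136.94, 136.94, 172.46, 180, 180, 180].

## Interface

Orientations are given as [roll, pitch, yaw] about the fixed x, y, z axes, in that order (R = Rz(yaw) Ry(pitch) Rx(roll)).
In Python, from plant import telemetry, vision, workorder, r gives the robot as it stands.
- The arm moves only by the tool move_arm, never from a script. Its argument "plan" is a list of rows, each a list of 7 numbers: the opening, from -1 (shut) to 1 (fully open), so that 0 is half open, then the shift along the world's x, y, z in m, then the turn, a rotation vector about the world's x, y, z in degrees. In form: [[fingers, dx, dy, dz, ax, ay, az], ...]. A call has 1 to 20 rows; each row shifts and turns the commanded pose from where the row before left it; what a row does not reach is not made up. A row lasts 1/8 s, in which the tool goes at most 62.5 mm and 10.7 degrees, less where a joint would pass 70% of its speed; a pose out of reach is approached as far as the arm can. A call is refused whole if a number of a shift passes 0.0625 or a number of a turn 10.7, either way. A call with a gripper value outside its range is refused whole. The fingers move at their own pace and stop on an object; "force" is the grip in N (left out, the last holds). Time passes only in rows, so rows that do not move let the fingers close. It gives the time, the measured TCP pose, the force, the opening and the grip force at its end, in the units of the state.
- telemetry.get_state(): the state, without advancing time (a new reading comes with each control period).
- vision.capture(name): name is "scene" or "top"; returns a dict with "img" (420x560x3 uint8, red, green, blue), "depth" (420x560 float32, m along the optical axis (not along the pixel's ray), 0 where there is no reading), "intrinsics" (3x3 intrinsics, pixels), "R" (3x3) and "t" (3): a world point X has camera coordinates R X + t. Camera axes: x right, y down, z forward; pixel columns grow to the right and rows downward; lengths in m; the calibration is good to about 2 mm. A picture is of the moment at which its call begins.
- workorder.close_job(): hands the job in; it is judged then, once.
The state is a dict: "time_s": time; "joints": joint angles; "qd": joint speeds; "joint_torque": joint torques, N m; "tcp_pos": TCP position; "eef_rot": TCP orientation; "contact_force": force on the tool from outside, world axes, zero at the start; "moment": the same for the moment, N m; "gripper_width": finger opening in m; "gripper_force": force on a finger pad.
Only numpy, scipy, OpenCV 4.12 (cv2) and the standard library are available. Lean on these libraries where they do the work, as an engineer would, in place of code of your own. Each camera call takes 0.05 s, during which the arm holds its last target. There are 200 camera calls.

## Working session

There is one attempt and no reset: what is moved stays moved. The work goes in short steps, Python scripts to look and compute and a tool call to move; the robot and the scene stay as the last step left them, time stands still between calls to the robot, and variables do not carry over. Pictures are saved under pics/ and viewed, at most 10 in all, crops included, and the job is handed in when it is done.

Besides the shell and the picture viewer there is one more tool, called after "Emit:" as a command line: name --pt "numbers of a row" for each row, then --argument value for the rest. move_arm: Moves the arm, as the interface text tells. Its arguments: {"type":"object","properties":{"plan":{"type":"array"},"force":{"type":"number"}},"required":["plan"]}

```bash
mkdir -p pics; python3 - <<'E'
from plant import telemetry, vision, workorder, r
import cv2,numpy as np
for n in("scene","top"):
    c=vision.capture(n); cv2.imwrite(f"pics/{n}0.png",c["img"][:,:,::-1]); np.savez(f"{n}0.npz",**c)
s=telemetry.get_state(); print(s["time_s"],s["tcp_pos"],s["eef_rot"],s["gripper_width"])
E
```

```text
0.1 [ 0.27920612 -0.6140652   0.22571718] [ 1.79912640e+02 -9.07246506e-03 -1.55553991e+02] 0.0876766339955522
```

View pics/top0.png

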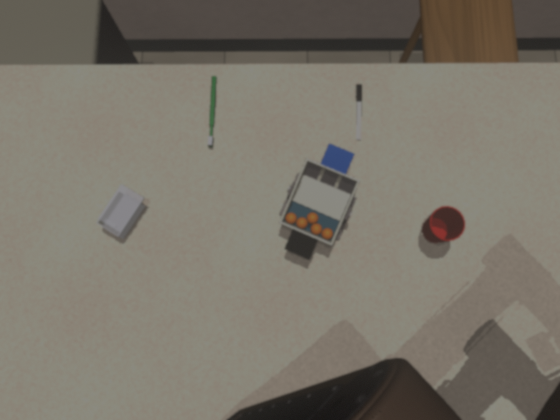

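View pics/scene0.png

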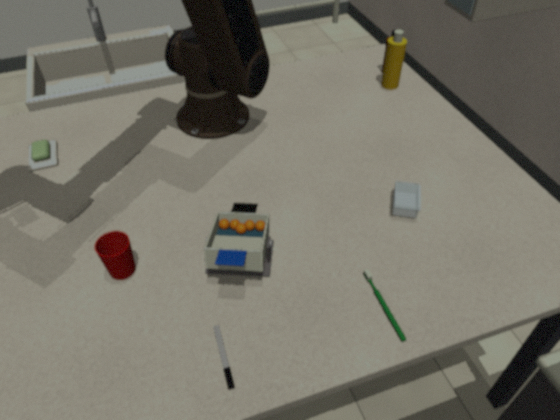

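The top view shows the blue tab at about (338,158), the black tab at (301,245), and five pearls in the channel around (308,224). The cup is at (444,225) and the box at (122,212), both well clear. Next I'll get the positions.

```bash
cat > h.py <<'E'
import cv2,numpy as np
def world(c,m):
    v,u=np.nonzero(m&(c["depth"]>0)); d=c["depth"][v,u]; K=c["intrinsics"]
    P=np.stack([(u-K[0,2])/K[0,0]*d,(v-K[1,2])/K[1,1]*d,d],1)
    return (P-c["t"])@c["R"]
def masks(c,roi):
    h=cv2.cvtColor(np.ascontiguousarray(c["img"]),cv2.COLOR_RGB2HSV); H,S,V=[h[...,i].astype(int) for i in range(3)]
    R=np.zeros(H.shape,bool); a,b,e,f=roi; R[b:f,a:e]=1
    return dict(blue=R&(H>110)&(H<130)&(S>150),black=R&(V<45)&(S<120),orange=R&(H>5)&(H<22)&(S>150)&(V>80))
E
python3 - <<'E'
from h import *
for n,roi,blk in(("top",(270,135,375,265),(282,230,322,262)),("scene",(195,195,285,285),(228,200,262,216))):
    c=dict(np.load(n+"0.npz")); m=masks(c,roi)
    B=np.zeros_like(m["black"]);B[blk[1]:blk[3],blk[0]:blk[2]]=1; m["black"]&=B
    for k in m:
        P=world(c,m[k]); print(n,k,len(P),np.median(P,0).round(4),P.min(0).round(3),P.max(0).round(3))
    if n=="top":
        p=world(c,m["blue"]);p=p[p[:,2]>.09];q=world(c,m["black"]);q=q[q[:,2]>.03];d=p.mean(0)-q.mean(0)
        print(np.degrees(np.arctan2(d[1],d[0])),d, p.mean(0),q.mean(0))
        print(cv2.minAreaRect(p[:,:2].astype(np.float32)),cv2.minAreaRect(q[:,:2].astype(np.float32)))
E
```

```text
return _methods._mean(a, axis=axis, dtype=dtype,
  ret = um.true_divide(
Traceback (most recent call last):
ValueError: zero-size array to reduction operation minimum which has no identity
```

```bash
sed -i 's/(H>110)&(H<130)&(S>150)/(H>95)\&(H<135)\&(S>170)/' h.py
python3 - <<'E'
from h import *
for n,roi,blk,px in(("top",(270,135,375,265),(282,230,322,262),((338,158),(301,245),(320,195))),("scene",(195,195,285,285),(228,200,262,216),((232,258),(244,208),(240,245)))):
    c=dict(np.load(n+"0.npz")); m=masks(c,roi)
    for u,v in px: print(c["img"][v,u],c["depth"][v,u])
    B=np.zeros_like(m["black"]);B[blk[1]:blk[3],blk[0]:blk[2]]=1; m["black"]&=B
    for k in m:
        P=world(c,m[k]); print(n,k,m[k].sum(),len(P))
        if len(P): print(np.median(P,0).round(4),P.min(0).round(3),P.max(0).round(3), cv2.minAreaRect(P[:,:2].astype(np.float32)))
E
```

```text
[ 55  73 118] 1.0944285
[48 46 43] 1.106942
[137 136 129] 1.1332496
top blue 0 0
top black 0 0
top orange 318 317
[ 0.5358 -0.0619  0.0593] [ 0.504 -0.104  0.051] [ 0.556 -0.007  0.071] ((0.5385029315948486, -0.058217376470565796), (0.10538988560438156, 0.03652071952819824), 65.44324493408203)
[ 19  54 111] 0.97328454
[11 18  5] 1.1489
[139 141 125] 1.066609
scene blue 343 342
[ 0.6732 -0.1158  0.1136] [ 0.504 -0.146  0.063] [ 0.701 -0.035  0.122] ((0.5969122648239136, -0.08293019235134125), (0.054467227309942245, 0.20859618484973907), 66.70799255371094)
scene black 122 121
[ 0.4925 -0.0353  0.0619] [ 0.469 -0.065  0.056] [ 0.515 -0.009  0.068] ((0.4924280047416687, -0.03587184101343155), (0.05304514989256859, 0.03435646742582321), 59.27790832519531)
scene orange 364 362
[ 0.5462 -0.0633  0.0573] [ 0.51  -0.107  0.033] [ 0.563 -0.008  0.07 ] ((0.5428928136825562, -0.06125432997941971), (0.10515960305929184, 0.03927592560648918), 61.9408073425293)
```

```bash
sed -i 's/(S>170)/(S>110)/; s/(V<45)/(V<65)/' h.py
python3 - <<'E'
from h import *
for n,roi,blk in(("top",(315,138,362,178),(282,230,322,262)),("scene",(205,248,260,268),(228,200,262,216))):
    c=dict(np.load(n+"0.npz")); m=masks(c,roi)
    B=np.zeros_like(m["black"]);B[blk[1]:blk[3],blk[0]:blk[2]]=1; m["black"]=masks(c,(0,0,560,420))["black"]&B
    for k in ("blue","black"):
        P=world(c,m[k]); z=np.median(P[:,2]); P=P[abs(P[:,2]-z)<.012]
        print(n,k,len(P),P.mean(0).round(4),P.min(0).round(3),P.max(0).round(3), cv2.minAreaRect(P[:,:2].astype(np.float32)))
E
```

```text
top blue 502 [ 0.667  -0.1153  0.1111] [ 0.638 -0.145  0.1  ] [ 0.695 -0.085  0.122] ((0.6664599180221558, -0.11507062613964081), (0.05404546856880188, 0.043578002601861954), 68.115966796875)
top black 543 [ 0.4881 -0.037   0.0598] [ 0.459 -0.07   0.05 ] [ 0.519 -0.005  0.069] ((0.48798754811286926, -0.03628313168883324), (0.05833600461483002, 0.04407068341970444), 66.74825286865234)
scene blue 399 [ 0.6732 -0.116   0.1133] [ 0.638 -0.148  0.104] [ 0.701 -0.083  0.122] ((0.6703913807868958, -0.11524711549282074), (0.05720166489481926, 0.047966256737709045), 66.82596588134766)
scene black 145 [ 0.4928 -0.0362  0.0617] [ 0.469 -0.067  0.055] [ 0.515 -0.006  0.068] ((0.49166736006736755, -0.03605562821030617), (0.05464640259742737, 0.038017578423023224), 66.14989471435547)
```

The board's x axis points at about -23.5° in world, the axle is near (0.588,-0.080), and the blue press point is near (0.672,-0.117,0.115). I'll move above it with the fingers shut.

Emit:
move_arm --pt "-1 0.0246 0.0311 0 0 0 -3" --pt "-1 0.0246 0.0311 0 0 0 -3" --pt "-1 0.0246 0.0311 0 0 0 -3" --pt "-1 0.0246 0.0311 0 0 0 -3" --pt "-1 0.0246 0.0311 0 0 0 -3" --pt "-1 0.0246 0.0311 0 0 0 -3" --pt "-1 0.0246 0.0311 0 0 0 -3" --pt "-1 0.0246 0.0311 0 0 0 -3" --pt "-1 0.0246 0.0311 0 0 0 -3" --pt "-1 0.0246 0.0311 0 0 0 -3" --pt "-1 0.0246 0.0311 0 0 0 -3" --pt "-1 0.0246 0.0311 0 0 0 -3" --pt "-1 0.0246 0.0311 0 0 0 -3" --pt "-1 0.0246 0.0311 0 0 0 -3" --pt "-1 0.0246 0.0311 0 0 0 -3" --pt "-1 0.0246 0.0311 0 0 0 -3"

```text
time_s: 2.1
tcp_pos: [0.6735, -0.1157, 0.2261]
eef_rot: [-180.0, -0.0, 156.4]
contact_force: [0.1, -0.6, -0.2]
gripper_width: -0.0
gripper_force: 0.0
```

Emit:
move_arm --pt "-1 0 0 -0.025 0 0 0" --pt "-1 0 0 -0.025 0 0 0" --pt "-1 0 0 -0.025 0 0 0" --pt "-1 0 0 -0.025 0 0 0" --pt "-1 0.002 -0.001 -0.008 0 0 0" --pt "-1 0.003 -0.001 -0.008 0 0 0" --pt "-1 0.003 -0.001 -0.008 0 0 0" --pt "-1 0.003 -0.001 -0.008 0 0 0" --pt "-1 0.002 -0.001 -0.008 0 0 0" --pt "-1 0.001 0 -0.004 0 0 0" --pt "-1 0.001 -0.001 -0.004 0 0 0" --pt "-1 0 0 -0.004 0 0 0" --pt "-1 0.001 0 -0.004 0 0 0" --pt "-1 0 0 0 0 0 0" --pt "-1 0 0 0 0 0 0"

```text
time_s: 3.98
tcp_pos: [0.6884, -0.1227, 0.0702]
eef_rot: [-180.0, -0.1, 156.4]
contact_force: [0.5, -0.2, 0.3]
gripper_width: 0.0004
gripper_force: 0.2
```

```bash
python3 - <<'E'
from plant import vision
import cv2,numpy as np
a=vision.capture("top")["img"][130:270,260:390,::-1];b=vision.capture("scene")["img"][180:300,180:300,::-1]
cv2.imwrite("pics/p1.png",np.hstack([cv2.resize(a,(400,400)),cv2.resize(b,(400,400))]))
E
```

```text
(no output)
```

View pics/p1.png

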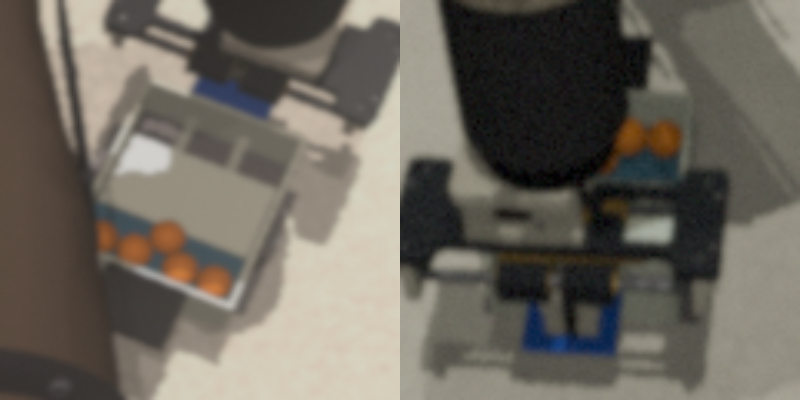

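The pearls are still in the channel, so the tilt does not yet exceed the channel's slope. I'll keep going to the stop, slowly.

Emit:
move_arm --pt "-1 0.001 0 -0.003 0 0 0" --pt "-1 0 0 -0.003 0 0 0" --pt "-1 0.001 0 -0.003 0 0 0" --pt "-1 0 0 -0.003 0 0 0" --pt "-1 0 0 0 0 0 0" --pt "-1 0 0 0 0 0 0" --pt "-1 0 0 0 0 0 0" --pt "-1 0 0 0 0 0 0"

```text
time_s: 5.08
tcp_pos: [0.691, -0.1228, 0.0586]
eef_rot: [180.0, 0.0, 156.5]
contact_force: [0.5, -0.7, -0.3]
gripper_width: 0.0006
gripper_force: 0.0
```

```bash
python3 - <<'E'
from plant import vision
import cv2,numpy as np
from h import *
c=vision.capture("top");np.savez("t2.npz",**c)
a=c["img"][130:270,260:390,::-1];b=vision.capture("scene")["img"][180:300,180:300,::-1]
cv2.imwrite("pics/p2.png",np.hstack([cv2.resize(a,(400,400)),cv2.resize(b,(400,400))]))
m=masks(c,(292,215,325,250))["black"];P=world(c,m);print(len(P),np.median(P,0))
E
```

```text
494 [ 0.50283292 -0.04213262  0.11387595]
```

View pics/p2.png

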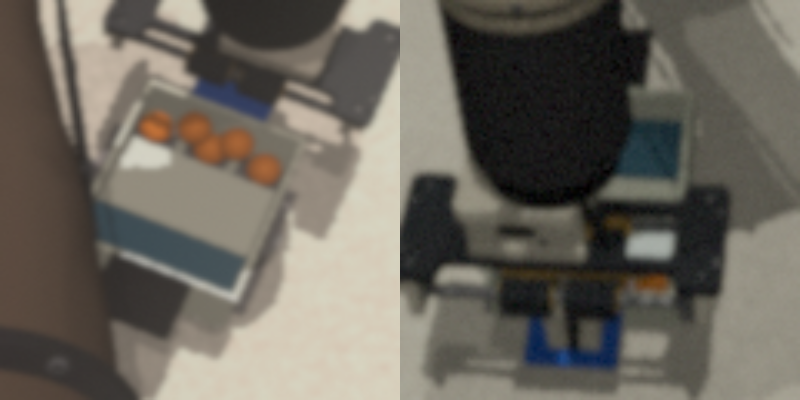

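Three pearls appear to be in the pockets, at crop (157,125), (208,150) and (265,168). Two are perched above the dividers at (195,127) and (235,142). I'll check their heights in the board frame.

```bash
cat > chk.py <<'E'
from h import *
def chk(c,th):
    # board frame about the axle; th = rocking angle - 0.3
    P=world(c,masks(c,(280,150,370,250))["orange"]); a=np.radians(-23.5)
    d=P-np.array([.588,-.0796,.055]); x=d[:,0]*np.cos(a)+d[:,1]*np.sin(a); y=-d[:,0]*np.sin(a)+d[:,1]*np.cos(a); z=d[:,2]
    Q=np.stack([x*np.cos(th)-z*np.sin(th),y,x*np.sin(th)+z*np.cos(th)],1)
    _,l,cc=cv2.kmeans(Q.astype(np.float32),5,None,(3,50,1e-5),10,cv2.KMEANS_PP_CENTERS)
    for i in range(5): q=Q[l[:,0]==i]; print(len(q),(q.mean(0)*1e3).round(),"top z",(np.percentile(q[:,2],95)*1e3).round(1))
E
python3 - <<'E'
from chk import *
chk(dict(np.load("t2.npz")),.28)
E
```

```text
63 [52. 42.  3.] top z 7.3
53 [51. -0.  3.] top z 8.9
62 [51. 14. 22.] top z 25.9
54 [ 52. -44.   3.] top z 5.8
69 [ 51. -16.  22.] top z 27.4
```

All three pockets are filled, with tops at about 8 mm in the board frame, and two spares are on top. Now to the black paddle.

Emit:
move_arm --pt "-1 0 0 0.03 0 0 0" --pt "-1 0 0 0.03 0 0 0" --pt "-1 0 0 0.03 0 0 0" --pt "-1 0 0 0.03 0 0 0" --pt "-1 -0.023 0.01 0 0 0 0" --pt "-1 -0.023 0.01 0 0 0 0" --pt "-1 -0.023 0.01 0 0 0 0" --pt "-1 -0.023 0.01 0 0 0 0" --pt "-1 -0.023 0.01 0 0 0 0" --pt "-1 -0.023 0.01 0 0 0 0" --pt "-1 -0.023 0.01 0 0 0 0" --pt "-1 -0.024 0.01 0 0 0 0" --pt "-1 0 0 -0.018 0 0 0" --pt "-1 0 0 -0.018 0 0 0" --pt "-1 0 0 -0.018 0 0 0" --pt "-1 0 0 0 0 0 0"

```text
time_s: 7.18
tcp_pos: [0.5051, -0.043, 0.1237]
eef_rot: [-179.9, -0.1, 156.4]
contact_force: [-0.4, 0.3, 0.5]
gripper_width: 0.0006
gripper_force: 0.0
```

Emit:
move_arm --pt "-1 -0.002 0.001 -0.006 0 0 0" --pt "-1 -0.002 0.001 -0.006 0 0 0" --pt "-1 -0.002 0.001 -0.006 0 0 0" --pt "-1 -0.002 0.001 -0.006 0 0 0" --pt "-1 -0.002 0.001 -0.006 0 0 0" --pt "-1 -0.002 0.001 -0.006 0 0 0" --pt "-1 -0.001 0 -0.004 0 0 0" --pt "-1 -0.001 0 -0.004 0 0 0" --pt "-1 -0.001 0.001 -0.004 0 0 0" --pt "-1 -0.001 0 -0.004 0 0 0" --pt "-1 -0.001 0.001 -0.004 0 0 0" --pt "-1 -0.001 0 -0.004 0 0 0" --pt "-1 0 0 -0.004 0 0 0" --pt "-1 0 0 -0.003 0 0 0" --pt "-1 0 0 0 0 0 0" --pt "-1 0 0 0 0 0 0"

```text
time_s: 9.18
tcp_pos: [0.488, -0.0347, 0.0578]
eef_rot: [180.0, -0.0, 156.5]
contact_force: [-1.8, 2.8, 5.6]
gripper_width: 0.0003
gripper_force: 3.2
```

Emit:
move_arm --pt "-1 0 0 -0.001 0 0 0" --pt "-1 0 0 -0.001 0 0 0" --pt "-1 0 0 0 0 0 0"

```text
time_s: 9.55
tcp_pos: [0.4882, -0.0347, 0.0571]
eef_rot: [180.0, 0.0, 156.5]
contact_force: [-7.0, 2.9, 23.2]
gripper_width: 0.0002
gripper_force: 11.9
```

The force climbs to 23 N with hardly any motion, so the board is at its stop. I'll lift away, retreat clear of the view and look.

Emit:
move_arm --pt "-1 0 0 0.006 0 0 0" --pt "-1 0 0 0.03 0 0 0" --pt "-1 0 0 0.03 0 0 0" --pt "-1 0 0 0.03 0 0 0" --pt "-1 0 0 0.03 0 0 0" --pt "-1 0 0 0.03 0 0 0" --pt "-1 -0.01 -0.035 0.005 0 0 0" --pt "-1 -0.01 -0.035 0.005 0 0 0" --pt "-1 -0.01 -0.035 0.005 0 0 0" --pt "-1 0 -0.035 0 0 0 0" --pt "-1 0 -0.035 0 0 0 0" --pt "-1 0 -0.035 0 0 0 0" --pt "-1 0 -0.035 0 0 0 0" --pt "-1 0 0 0 0 0 0" --pt "-1 0 0 0 0 0 0"

```text
time_s: 11.42
tcp_pos: [0.4575, -0.2797, 0.226]
eef_rot: [180.0, -0.1, 156.4]
contact_force: [-0.1, 0.4, -0.6]
gripper_width: 0.0006
gripper_force: 0.0
```

```bash
python3 - <<'E'
from plant import vision
from chk import *
c=vision.capture("top");a=c["img"][130:270,260:390,::-1];b=vision.capture("scene")["img"][180:300,180:300,::-1]
cv2.imwrite("pics/p3.png",np.hstack([cv2.resize(a,(400,400)),cv2.resize(b,(400,400))]))
chk(c,-.3)
for n,roi in(("blue",(315,138,362,178)),("black",(282,230,322,262))):
    P=world(c,masks(c,roi)[n]);print(n,np.median(P,0))
E
```

```text
27 [-55.  19.  19.] top z 22.9
7 [ 14. -18. 591.] top z 594.5
49 [-60.  -8.  21.] top z 24.4
24 [-65.  18.  21.] top z 25.5
21 [-60.   9.  17.] top z 20.1
blue [nan nan nan]
black [ 0.47902361 -0.03215088  0.05937989]
  return _methods._mean(a, axis=axis, dtype=dtype,
  ret = um.true_divide(
```

View pics/p3.png

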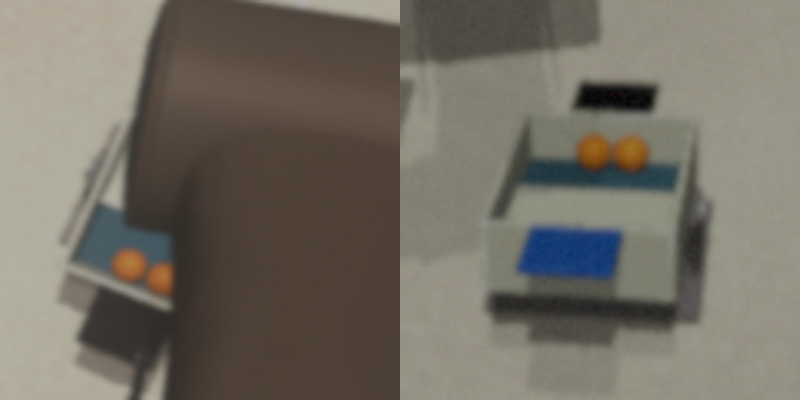

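Two spares lie in the channel and the deck is clear, but the elbow hides the pockets from above. I'll move on for a final check.

Emit:
move_arm --pt "-1 -0.02 -0.035 0 0 0 0" --pt "-1 -0.02 -0.035 0 0 0 0" --pt "-1 -0.02 -0.035 0 0 0 0" --pt "-1 -0.02 -0.035 0 0 0 0" --pt "-1 -0.02 -0.035 0 0 0 0" --pt "-1 -0.02 -0.035 0 0 0 0" --pt "-1 -0.02 -0.035 0 0 0 0" --pt "-1 -0.02 -0.035 0 0 0 0" --pt "-1 0 0 0 0 0 0" --pt "-1 0 0 0 0 0 0"

```text
time_s: 12.78
tcp_pos: [0.2984, -0.5592, 0.2265]
eef_rot: [180.0, -0.0, 156.5]
contact_force: [-0.0, -0.4, -0.3]
gripper_width: 0.0005
gripper_force: 0.0
```

```bash
python3 - <<'E'
from plant import vision
from chk import *
c=vision.capture("top");cv2.imwrite("pics/p4.png",c["img"][:,:,::-1])
chk(c,-.3)
for n,roi in(("blue",(315,138,362,178)),("black",(282,230,322,262))):
    P=world(c,masks(c,roi)[n]);print(n,len(P),np.median(P,0) if len(P) else "")
E
```

```text
34 [50. 42.  7.] top z 10.5
62 [-60. -10.  19.] top z 23.5
35 [50. -2.  7.] top z 10.6
60 [-60.  17.  19.] top z 24.0
33 [ 50. -44.   7.] top z 10.0
blue 503 [ 0.66491959 -0.11455268  0.11484809]
black 532 [ 0.48821224 -0.03739054  0.0554668 ]
```

View pics/p4.png

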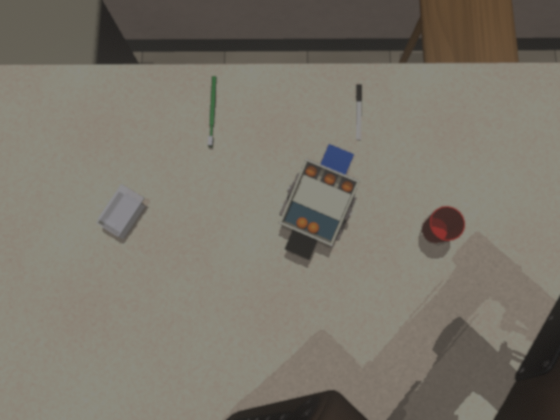

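The three pockets each hold one pearl at (312,172), (330,180) and (347,186). The two spares are in the channel at (302,223) and (313,228), the board is fully back, and the cup and box have not moved.

```bash
python3 -c "
from plant import workorder
print(workorder.close_job())"
```

```text
the job is handed in; nothing more can be done
None
```

The job is handed in: each of the three pockets holds one pearl, the two spares are back in the channel, the board is fully rocked back, and the cup and acrylic box were left untouched.

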